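Put three mixed-up microscope objectives back in their own holders

ROBOT

A 6-joint arm with a two-finger parallel gripper is mounted at the origin on the work surface. World frame = base frame: x ahead of the robot, y to its left, z up, the work surface at z = 0. Lengths are in mm, angles in rad, forces in N, time in s.
With the tool pointing down it reaches from about 300 to 750 mm from the base axis. Payload 8.5 kg.
Tool frame: the origin (TCP) lies midway between the tips of the shut fingers; the grasp point (between the pads) lies 19 mm behind it; x points along the fingers, y is the direction in which the jaws open and shut, and the axes are right-handed (so a half turn about x gives the same grasp; the last joint's range is limited). The gripper opens to 85 mm and grips with 20 to 120 N. Pads are 22 mm wide; open, the fingers measure 114 mm over their backs; the gripper's body (76 mm by 85 mm) begins 54 mm behind the grasp point. The pads swing forward as they close: fully open they stand 13 mm farther back than shut.
Start: joints at [-1.466, 0.381, 1.297, -0, 1.464, -0.215], TCP at [172.901, -522.097, 231.322] pointing down, gripper open.
Joint ranges: [-3.11, 3.11], [-0.89, 2.33], [0.22, 2.48], [-1.42, 4.56], [0.17, 2.85], [-2.88, 2.88]. Speed limits (rad/s): [2.39, 2.39, 3.14, 3.14, 3.14, 3.14].

INTERFACE

Orientations are given as a rotation vector (axis times angle).
In Python, from station import r, eyes, spotter gives the robot as it stands.
- The arm moves only by the tool carry_out, never from a script. Its argument "targets" is a list of rows, each an object with "translation": the shift along the tool's x, y, z in cm, a list of three; "turn": the turn, a rotation vector about the tool's x, y, z in degrees, a list of three; "grip": the finger opening in cm, from 0 to 8.54. A call has 1 to 8 rows; each row is the pose to reach, as a shift and turn from the pose commanded when the call began, along the tool's axes at that moment; what a row does not reach only later rows make up. A row lasts 1/10 s, in which the tool goes at most 50 mm and 8.59 degrees, less where a joint would pass 70% of its speed; a pose out of reach is approached as far as the arm can. A call with a gripper value outside its range is refused whole. The fingers move at their own pace and stop on an object; the grip force is fixed at half the most. Time passes only in rows, so rows that repeat a pose let the fingers close. It gives the time, the measured TCP pose, the force and the opening at its end, in the units of the state.
- r.sense(): the state, without advancing time (a new reading comes with each control period).
- eyes.snapshot(name): name is "scene" or "side" or "wrist"; returns the picture (480x640x3 uint8, red, green, blue); there is no depth.
- eyes.camera_params(name): a dict with "mtx" (3x3 intrinsics, pixels), "distortion" ([k1, k2, p1, p2, k3] as OpenCV has them; the pictures are not rectified), "world_to_cam" (4x4, takes a point from world to camera coordinates); the wrist camera has in their place "mount" (4x4, takes a point from camera to tool coordinates, whose origin is the TCP and whose axes are the tool frame's). Camera axes: x right, y up, looking along -z (the intrinsics and any distortion apply to the point x, -y, -z); pixel columns grow to the right and rows downward; lengths in mm; the calibration is good to about 2 mm. A picture is of the moment at which its call begins: read the wrist's pose just before it. camera_params takes no time and is no camera call.
- r.close_job(): hands the job in, once; it reports no verdict.
Trained networks look in the newest picture that a camera, given by its name, has taken for a name from the list of things; names that differ only in an ending like _2 or _b are one class to them, and where a whole thing is asked for, a point or a joint stands for the part that bears it (a point fixed in the world has none). Each returns a list of dicts, best first, with "confidence" (0 to 1); they miss things now and then, are a little off and sometimes report something else, mostly with a low value. They report only what shows in the picture. A call takes as long as a camera call. They do not tell look-alikes from the thing itself.
- spotter.spot_in(camera, thing): "xyz" ([x, y, z] in mm, in the coordinates of the camera as it stood for that picture, good to about 4 mm: the middle of the surface that is visible of it).
- spotter.outline_of(camera, thing): "mask" (480x640 bool, what is visible of it).
The state is a dict: "time": time; "joint_positions": joint angles; "joint_vel": joint speeds; "joint_torque": joint torques, N m; "position": TCP position; "tool_rot": TCP orientation; "ft_force": force on the tool from outside, world axes, zero at the start; "moment": the same for the moment, N m; "grip_width": opening from 0.0 (shut) to 1.0 (fully open).
Only numpy, scipy, OpenCV 4.12 (cv2) and the standard library are available. Lean on these libraries where they do the work, as an engineer would, in place of code of your own. Each camera call takes 0.05 s, during which the arm holds its last target.

TASK

The three microscope objectives stand in one another's holders: put the short one in the round holder, the middle-length one in the square holder and the long one in the oblong holder, each standing upright in the well and let go. Use the cork pad as the free spot on the way; never set an objective on the bare bench or let it topple, set each one down gently rather than dropping it, and leave the oil bottle, the eyepiece and the slide box where they are.

Things in the scene. Friction and masses are not known exactly. Their poses are not given: they have to be found in the camera images.
- obj_short: The short objective: 48 mm tall, a squat cylinder 34 mm in diameter up to 41 mm above its underside, then a broad 26 mm nose; 0.1 to 0.2 kg. Origin: centre of the flat underside; z runs up its axis. It starts upright in a wrong holder. Shiny steel with dark rings; loose.
- obj_medium: The middle-length objective: 64 mm tall, a cylinder 32 mm in diameter up to 46 mm above its underside, then tapering to an 18 mm nose; 0.1 to 0.25 kg. Origin: centre of the flat underside; z runs up its axis. It starts upright in a wrong holder. Shiny steel with dark rings; loose.
- obj_long: The long objective: 84 mm tall, a cylinder 30 mm in diameter up to 56 mm above its underside, then tapering to a slender 12 mm nose; 0.1 to 0.3 kg. Origin: centre of the flat underside; z runs up its axis. It starts upright in a wrong holder. Shiny steel with dark rings; loose.
- holder_round: The round holder: a black plastic disc 68 mm in diameter. It is fixed to the bench. Centred in it is a round well, 49 to 51 mm wide and 6 mm deep: the rim is 12 mm above the bench, the well's floor 6 mm. Any of the objectives fits loosely. Origin: centre of the underside, on the bench, under the centre of the well; z up.
- holder_square: The square holder: a black plastic block 72 x 72 mm. It is fixed to the bench. Centred in it is a round well, 49 to 51 mm wide and 6 mm deep: the rim is 12 mm above the bench, the well's floor 6 mm. Any of the objectives fits loosely. Origin: centre of the underside, on the bench, under the centre of the well; z up.
- holder_oblong: The oblong holder: a black plastic block 72 mm along its x by 116 mm along its y. It is fixed to the bench. Centred in it is a round well, 49 to 51 mm wide and 6 mm deep: the rim is 12 mm above the bench, the well's floor 6 mm. Any of the objectives fits loosely. Origin: centre of the underside, on the bench, under the centre of the well; z up.
- pad: The cork pad, the free spot: flat, 90 x 90 mm, 6 mm thick, fixed to the bench, empty at the start. Origin: centre of the underside, on the bench.
- oil_bottle: A small brown bottle of immersion oil, 30 mm in diameter, 62 mm tall, standing loose; not to be disturbed. Origin: centre of its underside.
- eyepiece: A black eyepiece, 36 mm in diameter, 50 mm tall, with a narrower 23 mm foot, standing loose directly on the bench; not to be disturbed. Origin: centre of its underside.
- slide_box: A closed grey slide box lying loose, 85 mm along its x, 34 mm along its y, 22 mm high; not to be disturbed. Origin: centre of its underside.
Not all that is in view belongs to the job. What is shaped like the obj_short but blue or red is not meant.

How it is judged (in metres and radians):
On the way:
1. an objective stands on the cork pad, let go (((horizontal distance between obj_short and pad below 0.045 m and z of obj_short in the frame of pad below 0.009 m and angle between obj_short's own z axis and vertical below 0.08 rad and contact force between obj_short and the fingers below 0.1 N) or (horizontal distance between obj_medium and pad below 0.045 m and z of obj_medium in the frame of pad below 0.009 m and angle between obj_medium's own z axis and vertical below 0.08 rad and contact force between obj_medium and the fingers below 0.1 N) or (horizontal distance between obj_long and pad below 0.045 m and z of obj_long in the frame of pad below 0.009 m and angle between obj_long's own z axis and vertical below 0.08 rad and contact force between obj_long and the fingers below 0.1 N))), for 0.2 s.
At the end, for the whole second after the job is handed in: Short objective in the round holder, middle-length in the square, long in the oblong: each within 13 mm of the well's centre (anywhere in the well) and 3 mm of its floor, within 0.08 rad of upright, free of the fingers and at rest (horizontal distance between obj_short and holder_round below 0.013 m and z of obj_short in the frame of holder_round below 0.009 m and angle between each of obj_short, obj_medium, obj_long's own z axis and vertical below 0.08 rad and contact force between each of obj_short, obj_medium, obj_long and the fingers below 0.1 N and linear speed of each of obj_short, obj_medium, obj_long below 0.02 m/s and horizontal distance between obj_medium and holder_square below 0.013 m and z of obj_medium in the frame of holder_square below 0.009 m and horizontal distance between obj_long and holder_oblong below 0.013 m and z of obj_long in the frame of holder_oblong below 0.009 m); the robot touches nothing.
It fails at once if an objective topples (leans more than 0.5 rad) (angle between any of obj_short, obj_medium, obj_long's own z axis and vertical above 0.5 rad).
It fails at once if an objective is set on the bare bench (its underside lower than 3 mm) (height (world z) of any of obj_short, obj_medium, obj_long below 0.003 m).
It fails at once if an objective is dropped (falls freely from more than about 15 mm) ((contact force between obj_short and the fingers below 0.1 N and linear speed of obj_short above 0.5 m/s) or (contact force between obj_medium and the fingers below 0.1 N and linear speed of obj_medium above 0.5 m/s) or (contact force between obj_long and the fingers below 0.1 N and linear speed of obj_long above 0.5 m/s)).
It fails at once if an objective is rammed onto a holder or the pad (more than 60 N) (contact force between any of obj_short, obj_medium, obj_long and holder_round above 60 N or contact force between any of obj_short, obj_medium, obj_long and holder_square above 60 N or contact force between any of obj_short, obj_medium, obj_long and holder_oblong above 60 N or contact force between any of obj_short, obj_medium, obj_long and pad above 60 N).
It fails at once if the oil bottle, the eyepiece or the slide box is moved by more than 20 mm or knocked over (distance of any of oil_bottle, eyepiece, slide_box from where it was at the start of the episode above 0.02 m or angle between any of oil_bottle, eyepiece, slide_box's own z axis and vertical above 0.5 rad).
It also fails if it takes over 102 s, if anything falls off the work surface, if the arm or the gripper's body presses on something with over 40 N, if the wrist force passes 120 N, or if a joint passes its speed limit or range.

## Working session

There is one attempt and no reset: what is moved stays moved. The work goes in short steps, Python scripts to look and compute and a tool call to move; the robot and the scene stay as the last step left them, time stands still between calls to the robot, and variables do not carry over. Pictures are saved under pics/ and viewed, and the job is handed in when it is done.

Besides the shell and the picture viewer there is one more tool, called after "Call:" as a command line: name --argument value ..., lists and objects as JSON in quotes. carry_out: Moves the arm, as the interface text tells. Its arguments: {"type":"object","properties":{"targets":{"type":"array"}},"required":["targets"]}

```bash
ls; mkdir -p pics; python3 - <<'E'
from station import r, eyes, spotter
import cv2
print(r.sense())
for n in ["scene","side","wrist"]:
    im=eyes.snapshot(n); cv2.imwrite(f"pics/{n}0.png",im[:,:,::-1])
    print(n,eyes.camera_params(n))
E
```

```text
pics
{'time': 0.0, 'joint_positions': array([-1.46628061e+00,  3.81201670e-01,  1.29832620e+00,  3.52971213e-07,
        1.46359861e+00, -2.15313704e-01]), 'joint_vel': array([-2.39145988e-05, -4.86487932e-04, -1.44937598e-03,  8.22741447e-04,
       -5.96714627e-04,  2.72428913e-04]), 'joint_torque': array([ 9.54907337e-04, -4.48466706e+01, -2.31270772e+01, -1.72111236e-04,
        4.85161494e-03,  6.96609789e-06]), 'position': array([ 172.87930125, -521.78829498,  230.68666892]), 'tool_rot': array([ 2.04931595,  0.33211328, -2.04913893]), 'ft_force': array([ 0.40528213,  0.26092549, -1.12612103]), 'moment': array([0.00948928, 0.00747392, 0.02751005]), 'grip_width': 1.003096210499271}
scene {'mtx': array([[487.02729832,   0.        , 310.38687119],
       [  0.        , 487.02729832, 240.05140984],
       [  0.        ,   0.        ,   1.        ]]), 'distortion': array([-0.1238277,  0.       ,  0.       ,  0.       ,  0.       ]), 'world_to_cam': array([[-2.87576753e-03,  9.99995865e-01,  2.44435306e-05,
        -1.76952327e+01],
       [-5.60257855e-01, -1.63142508e-03,  8.2831665
[... 726 characters left out ...]
+02],
       [ 0.00000000e+00,  0.00000000e+00,  0.00000000e+00,
         1.00000000e+00]])}
wrist {'mtx': array([[336.27743926,   0.        , 320.10896711],
       [  0.        , 336.27743926, 240.43946416],
       [  0.        ,   0.        ,   1.        ]]), 'distortion': array([-0.05711532,  0.        ,  0.        ,  0.        ,  0.        ]), 'mount': array([[-5.09281151e-04,  3.05661991e-01, -9.52139952e-01,
        -1.42228846e+02],
       [ 9.99999472e-01, -6.94595849e-04, -7.57863832e-04,
         3.66511946e-01],
       [-8.93002626e-04, -9.52139835e-01, -3.05661476e-01,
        -7.68721002e+01],
       [ 0.00000000e+00,  0.00000000e+00,  0.00000000e+00,
         1.00000000e+00]])}
```

View pics/scene0.png

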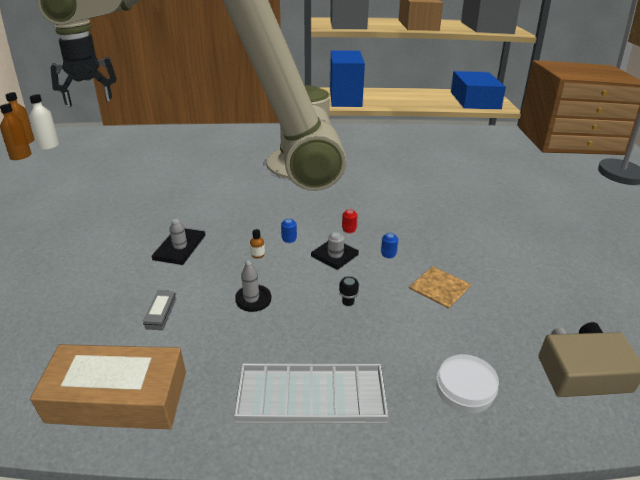

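View pics/side0.png

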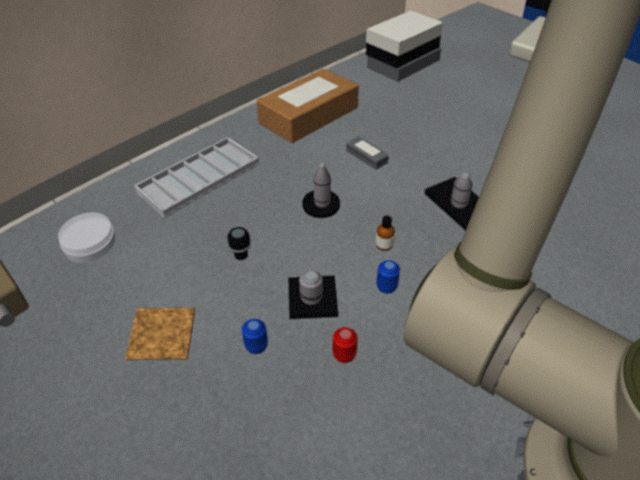

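View pics/wrist0.png

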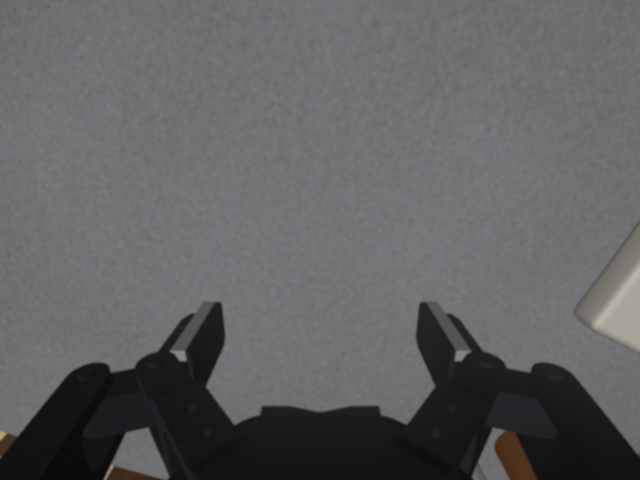

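```bash
cat > h.py <<'E'
import numpy as np, cv2
from scipy.optimize import minimize
from scipy.spatial.transform import Rotation as R
from station import r, eyes, spotter
def proj(P,cam,prm=None,W=None):
    p=prm or eyes.camera_params(cam)
    W=p["world_to_cam"] if W is None else W
    P=np.asarray(P,float).reshape(-1,3); C=P@W[:3,:3].T+W[:3,3]
    C=C*[1,-1,-1]
    return cv2.projectPoints(C,np.zeros(3),np.zeros(3),p["mtx"],p["distortion"])[0][:,0]
def wristW():
    s=r.sense(); T=np.eye(4);T[:3,:3]=R.from_rotvec(s["tool_rot"]).as_matrix();T[:3,3]=s["position"]
    return np.linalg.inv(T@eyes.camera_params("wrist")["mount"])
t=np.linspace(0,2*np.pi,24,endpoint=False)
def circ(rad,z): return np.c_[rad*np.cos(t),rad*np.sin(t),np.full(24,z)]
def box(a,b,h,z0=0): return np.array([[x,y,z] for x in(-a/2,a/2) for y in(-b/2,b/2) for z in(z0,z0+h)])
def cyl(*l): return np.vstack([circ(a,z) for a,z in l])
M={"obj_short":[cyl((17,0),(17,41)),cyl((13,41),(13,48))],
"obj_medium":[cyl((16,0),(16,46)),cyl((16,46),(9,64))],
"obj_long":[cyl((15,0),(15,56)),cyl((15,56),(6,84))],
"holder_round":[cyl((34,0),(34,12))],"holder_square":[box(72,72,12)],"holder_oblong":[box(72,116,12)],
"pad":[box(90,90,6)],"oil_bottle":[cyl((15,0),(15,40),(6,62))],"eyepiece":[cyl((11.5,0),(11.5,50)),cyl((18,20),(18,50))],"slide_box":[box(85,34,22)]}
def place(pts,x,y,z,a):
    c,s=np.cos(a),np.sin(a)
    return pts@np.array([[c,s,0],[-s,c,0],[0,0,1]])+[x,y,z]
def hullmask(name,x,y,z,a,cam,W=None,prm=None,S=2):
    m=np.zeros((480*S,640*S),np.uint8)
    for p in M[name]:
        q=proj(place(p,x,y,z,a),cam,prm,W)
        if np.abs(q).max()>5000: continue
        cv2.fillConvexPoly(m,cv2.convexHull((((q+.5)*S-.5)*16).round().astype(np.int32)),1,shift=4)
    return m
def fit(name,masks,x0,z,yaw=False,excl={}):
    """masks: {cam:(mask,W)}; returns pose, IoU"""
    S=2; up={c:cv2.resize(m.astype(np.uint8),None,fx=S,fy=S,interpolation=cv2.INTER_NEAREST) for c,(m,W) in masks.items()}
    prm={c:eyes.camera_params(c) for c in masks}
    def cost(v):
        k=0
        for c,(m,W) in masks.items():
            h=hullmask(name,v[0],v[1],z,v[2] if yaw else 0,c,W,prm[c],S)
            if c in excl: h=h&(1-excl[c])
            k+=1-(h&up[c]).sum()/max(1,(h|up[c]).sum())
        return k/len(masks)
    best=None
    for a in (np.linspace(0,np.pi,7)[:-1] if yaw else [0]):
        s=np.array([x0[0],x0[1],a][:3 if yaw else 2])
        sim=np.vstack([s,s+np.eye(len(s))*([8,8,.25][:len(s)])])
        o=minimize(cost,s,method="Nelder-Mead",options=dict(initial_simplex=sim,xatol=.02,fatol=1e-5,maxiter=150))
        if best is None or o.fun<best.fun: best=o
    return best.x,1-best.fun
E
python3 - <<'E'
from h import *
import pickle
out={}
for c in ["scene","side"]:
    p=eyes.camera_params(c);Ci=np.linalg.inv(p["world_to_cam"])
    eyes.snapshot(c)
    for n in M:
        s=spotter.spot_in(c,n)[:3]; o=spotter.outline_of(c,n)[:3]
        for d in s: print(c,n,round(d["confidence"],2),(Ci@np.r_[d["xyz"],1])[:3].round())
        for d in o:
            ys,xs=np.nonzero(d["mask"]); print("   mask",round(d["confidence"],2),xs.mean().round(),ys.mean().round(),len(xs))
        out[c,n]=(s,o)
pickle.dump(out,open("det.pkl","wb"))
print(r.sense()["time"])
E
```

```text
scene obj_short 0.8 [479.  77.  30.]
scene obj_short 0.57 [413. -24.  30.]
scene obj_short 0.55 [369. 106.  30.]
   mask 0.72 349.0 221.0 332
   mask 0.6 336.0 245.0 376
   mask 0.58 389.0 245.0 359
scene obj_medium 0.93 [ 451. -260.   39.]
scene obj_medium 0.53 [573. 273.   8.]
   mask 0.81 177.0 234.0 418
scene obj_long 0.97 [619. -90.  53.]
   mask 0.56 250.0 282.0 563
   mask 0.45 159.0 310.0 776
   mask 0.43 179.0 248.0 967
scene holder_round 0.8 [619. -81.  14.]
   mask 0.77 253.0 300.0 514
scene holder_square 0.7 [479.  67.  11.]
scene holder_oblong 0.65 [ 463. -257.   11.]
   mask 0.94 179.0 248.0 898
scene pad 0.67 [577. 274.   5.]
   mask 0.77 440.0 286.0 1372
   mask 0.66 257.0 245.0 333
scene oil_bottle 0.89 [475. -90.  26.]
scene oil_bottle 0.34 [ 452. -260.   41.]
   mask 0.84 257.0 246.0 314
scene eyepiece 0.95 [622.  86.  44.]
   mask 0.81 349.0 290.0 481
scene slide_box 0.93 [ 662. -254.   24.]
   mask 0.88 159.0 310.0 824
side obj_short 0.94 [451. 190.  40.]
side obj_short 0.84 [454.  82.  43.]
side obj_short 0.57 [398. -19.  38.]
   mask 0.91 388.0 276.0 681
   mas
[... 231 characters left out ...]
.0 242.0 571
side holder_round 0.59 [598. -76.  13.]
side holder_round 0.54 [ 428. -259.   44.]
   mask 0.68 385.0 234.0 544
   mask 0.6 320.0 206.0 586
side holder_square 0.96 [450.  79.  10.]
   mask 0.96 313.0 300.0 1430
   mask 0.27 161.0 334.0 3099
   mask 0.18 322.0 186.0 614
side holder_oblong 0.65 [ 445. -248.   10.]
   mask 0.89 451.0 202.0 1116
side pad 0.65 [565. 276.   5.]
   mask 0.71 161.0 334.0 3230
side oil_bottle 0.89 [459. -91.  38.]
side oil_bottle 0.38 [ 429. -257.   42.]
   mask 0.73 386.0 234.0 570
side eyepiece 0.56 [602.  97.  49.]
side eyepiece 0.53 [453.  77.  13.]
   mask 0.61 239.0 242.0 641
side slide_box 0.71 [ 638. -250.   21.]
   mask 0.93 367.0 152.0 781
2.25
```

```bash
cat > f.py <<'E'
from h import *
import pickle
D=pickle.load(open("det.pkl","rb"))
sel={"obj_short":((336,245),(311,286),(465,78)),"obj_medium":((177,234),(462,190),(440,-258)),"obj_long":((250,282),(322,186),(610,-85)),
"pad":((440,286),(161,334),(575,275)),"oil_bottle":((257,246),(386,234),(465,-90)),"eyepiece":((349,290),(239,242),(612,90)),"slide_box":((159,310),(367,152),(660,-252)),
"holder_round":((253,300),(320,206),(610,-85)),"holder_square":((336,253),(313,300),(465,78)),"holder_oblong":((179,248),(451,202),(455,-255))}
obj={"holder_round":"obj_long","holder_square":"obj_short","holder_oblong":"obj_medium"}
res={}
for n,(a,b,x0) in sel.items():
    ms={}
    for c,q in (("scene",a),("side",b)):
        for d in D[c,n][1]:
            ys,xs=np.nonzero(d["mask"])
            if np.hypot(xs.mean()-q[0],ys.mean()-q[1])<6: ms[c]=(d["mask"],None);break
    ex={}
    if n in obj:
        for c in ms: ex[c]=hullmask(obj[n],*res[obj[n]][:2],6,0,c)
    for cs in ([["scene","side"]] if len(ms)==2 else [])+[[c] for c in ms]:
        v,q=fit(n,{c:ms[c] for c in cs},x0,6 if n.startswith("obj") else 0,n in("pad","slide_box","holder_square","holder_oblong"),ex)
        print(n,cs,v.round(2),round(q,3))
        if n not in res: res[n]=v
pickle.dump(res,open("res.pkl","wb"))
E
python3 f.py
python3 - <<'E'
import cv2,numpy as np
a=cv2.imread("pics/scene0.png")[200:320,140:410];cv2.imwrite("pics/crop0.png",cv2.resize(a,None,fx=2.9,fy=2.9,interpolation=2))
E
```

```text
obj_short ['scene', 'side'] [465.35  71.23] 0.905
obj_short ['scene'] [464.39  72.15] 0.909
obj_short ['side'] [467.09  69.33] 0.912
obj_medium ['scene', 'side'] [ 434.83 -268.25] 0.904
obj_medium ['scene'] [ 431.99 -269.26] 0.922
obj_medium ['side'] [ 435.68 -269.55] 0.905
obj_long ['scene', 'side'] [607.08 -92.49] 0.904
obj_long ['scene'] [603.56 -92.93] 0.9
obj_long ['side'] [608.71 -94.54] 0.931
pad ['scene', 'side'] [570.3  272.89   0.83] 0.935
pad ['scene'] [567.31 274.29   0.83] 0.925
pad ['side'] [570.58 272.35   0.84] 0.963
oil_bottle ['scene', 'side'] [462.21 -94.32] 0.855
oil_bottle ['scene'] [461.25 -93.71] 0.811
oil_bottle ['side'] [462.89 -95.51] 0.918
eyepiece ['scene', 'side'] [612.11  89.69] 0.903
eyepiece ['scene'] [613.52  89.62] 0.911
eyepiece ['side'] [611.97  89.41] 0.898
slide_box ['scene', 'side'] [ 648.16 -256.5     3.11] 0.892
slide_box ['scene'] [ 647.39 -255.57    3.15] 0.883
slide_box ['side'] [ 6.4831e+02 -2.5660e+02 -3.0000e-02] 0.911
holder_round ['scene', 'side'] [606.67 -89.93] 0.809
holder_round ['scene'] [603.62 -90.36] 0.833
holder_round ['side'] [609.33 -91.25] 0.839
holder_square ['side'] [464.37  69.39   0.86] 0.93
holder_oblong ['scene', 'side'] [ 433.1  -268.67    1.31] 0.763
holder_oblong ['scene'] [ 432.85 -269.      1.32] 0.894
holder_oblong ['side'] [ 437.96 -270.56    4.45] 0.641
```

View pics/crop0.png

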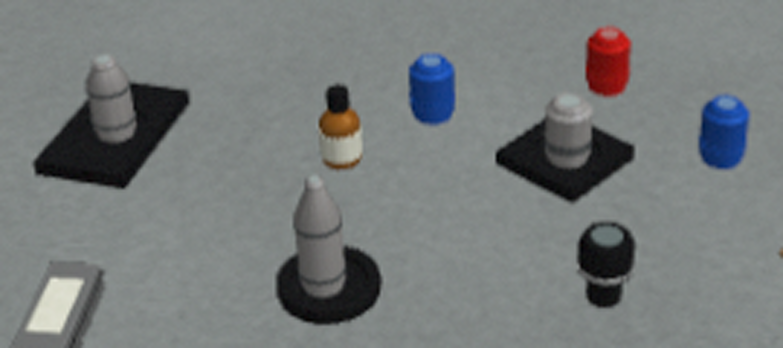

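```bash
cat >> h.py <<'E'
def delta(target,yaw_to=None):
    """world target TCP (mm) -> shift in tool axes, cm; yaw info"""
    s=r.sense(); Rm=R.from_rotvec(s["tool_rot"]).as_matrix()
    return (Rm.T@(np.asarray(target,float)-s["position"])/10).round(2)
E
python3 - <<'E'
from h import *
s=r.sense();print(R.from_rotvec(s["tool_rot"]).as_matrix().round(4))
print(delta([607,-92,180]))
E
```

```text
[[-0.      0.3144 -0.9493]
 [ 0.     -0.9493 -0.3144]
 [-1.     -0.     -0.    ]]
[  5.13 -27.18 -54.73]
```

Call:
carry_out --targets '[{"translation":[0.4,-1.9,-3.9],"turn":[0,0,0],"grip":8.5},{"translation":[0.8,-3.9,-7.8],"turn":[0,0,0],"grip":8.5},{"translation":[1.1,-5.8,-11.7],"turn":[0,0,0],"grip":8.5},{"translation":[1.5,-7.8,-15.6],"turn":[0,0,0],"grip":8.5},{"translation":[1.9,-9.7,-19.5],"turn":[0,0,0],"grip":8.5},{"translation":[2.3,-11.6,-23.4],"turn":[0,0,0],"grip":8.5},{"translation":[2.6,-13.6,-27.4],"turn":[0,0,0],"grip":8.5},{"translation":[3.0,-15.5,-31.3],"turn":[0,0,0],"grip":8.5}]'

```text
time: 3.05
position: [422.5, -275.1, 201.5]
tool_rot: [2.049, 0.33, -2.048]
ft_force: [-0.4, -1.1, 0.4]
grip_width: 0.996
```

```bash
python3 - <<'E'
from h import *
s=r.sense();print(s["time"],s["joint_positions"].round(2),s["position"].round(1),s["joint_vel"].round(2))
print(delta([607,-92,180]))
E
```

```text
3.05 [-0.81  0.33  1.47  0.    1.34  0.44] [ 422.5 -275.1  201.5] [ 0.89  0.17 -0.14 -0.   -0.04  0.88]
[  2.15 -11.58 -23.27]
```

Call:
carry_out --targets '[{"translation":[0.4,-1.9,-3.9],"turn":[0,0,0],"grip":8.5},{"translation":[0.7,-3.9,-7.8],"turn":[0,0,0],"grip":8.5},{"translation":[1.1,-5.8,-11.7],"turn":[0,0,0],"grip":8.5},{"translation":[1.5,-7.8,-15.6],"turn":[0,0,0],"grip":8.5},{"translation":[1.9,-9.7,-19.5],"turn":[0,0,0],"grip":8.5},{"translation":[2.1,-11.6,-23.3],"turn":[0,0,0],"grip":8.5},{"translation":[2.1,-11.6,-23.3],"turn":[0,0,0],"grip":8.5},{"translation":[2.1,-11.6,-23.3],"turn":[0,0,0],"grip":8.5}]'

```text
time: 3.85
position: [606.2, -92.6, 179.9]
tool_rot: [2.047, 0.332, -2.048]
ft_force: [0.4, -0.4, -0.5]
grip_width: 0.999
```

```bash
python3 - <<'E'
from h import *
s=r.sense();print(s["time"],s["joint_positions"].round(2),s["position"].round(1))
W=wristW();im=eyes.snapshot("wrist").copy()
cv2.imwrite("pics/w1raw.png",im[:,:,::-1])
o=spotter.outline_of("wrist","obj_long");
for d in o:
    ys,xs=np.nonzero(d["mask"]);print(d["confidence"],xs.mean(),ys.mean(),len(xs))
    v,q=fit("obj_long",{"wrist":(d["mask"],W)},(607,-92),6); print(v,q)
    break
m=hullmask("obj_long",607,-92,6,0,"wrist",W,None,1)
cs,_=cv2.findContours(m,0,1);cv2.drawContours(im,cs,-1,(0,255,0),1)
m=hullmask("holder_round",607,-90,0,0,"wrist",W,None,1)
cs,_=cv2.findContours(m,0,1);cv2.drawContours(im,cs,-1,(255,255,0),1)
cv2.imwrite("pics/w1.png",im[:,:,::-1])
E
```

```text
3.85 [-0.34  0.53  1.2  -0.    1.42  0.91] [606.2 -92.6 179.9]
0.91 321.45726198749134 225.90479499652537 1439
[607.31814983 -93.85816358] 0.9505
```

View pics/w1.png

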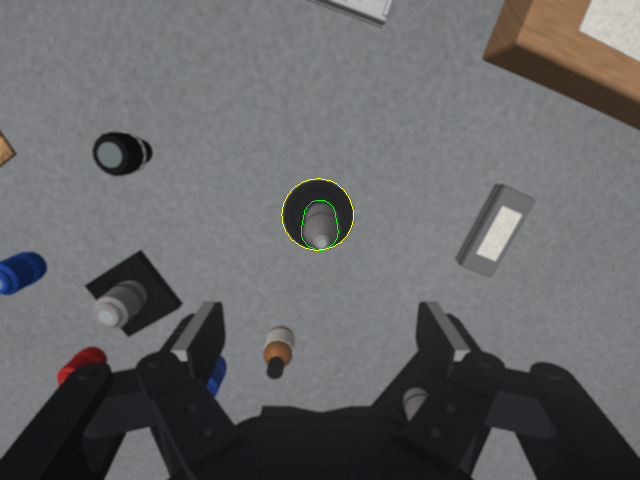

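Call:
carry_out --targets '[{"translation":[3,0.1,-0.1],"turn":[0,0,0],"grip":8.5},{"translation":[6,0.1,-0.1],"turn":[0,0,0],"grip":8.5},{"translation":[9,0.1,-0.1],"turn":[0,0,0],"grip":8.5},{"translation":[12,0.1,-0.1],"turn":[0,0,0],"grip":8.5},{"translation":[14,0.1,-0.1],"turn":[0,0,0],"grip":8.5},{"translation":[15.3,0.1,-0.1],"turn":[0,0,0],"grip":8.5},{"translation":[15.3,0.1,-0.1],"turn":[0,0,0],"grip":8.5}]'

```text
time: 4.65
position: [606.3, -94.5, 26.3]
tool_rot: [2.048, 0.33, -2.052]
ft_force: [0.6, -1.3, -0.3]
grip_width: 0.993
```

```bash
python3 - <<'E'
from h import *
s=r.sense();print(s["time"],s["position"].round(1),s["ft_force"].round(1))
cv2.imwrite("pics/w2.png",eyes.snapshot("wrist")[:,:,::-1])
cv2.imwrite("pics/s2.png",cv2.resize(eyes.snapshot("side")[80:300,180:480],None,fx=2.5,fy=2.5)[:,:,::-1])
E
```

```text
4.65 [606.3 -94.5  26.3] [ 0.6 -1.3 -0.3]
```

View pics/w2.png

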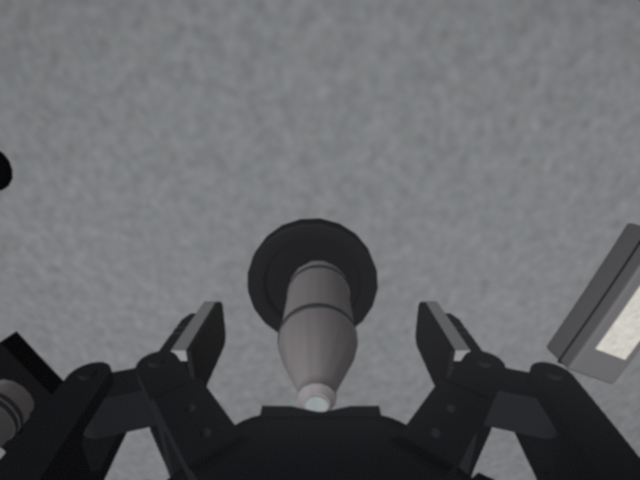

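View pics/s2.png

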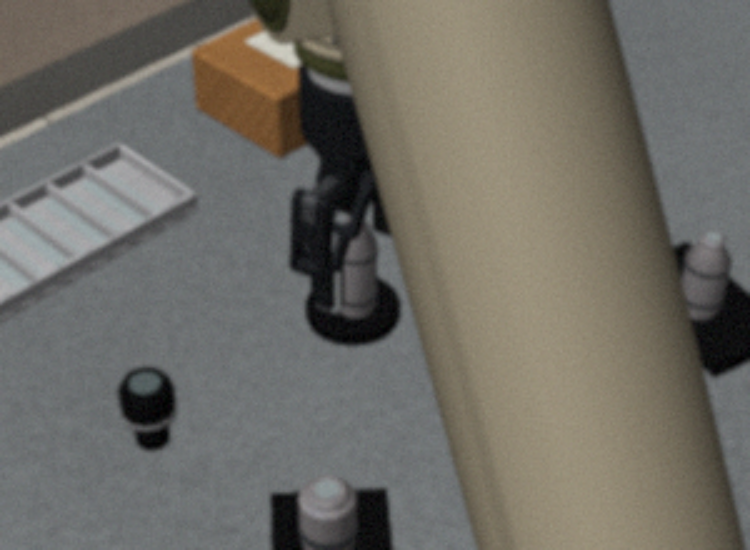

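Call:
carry_out --targets '[{"translation":[0,0,0],"turn":[0,0,0],"grip":4},{"translation":[0,0,0],"turn":[0,0,0],"grip":2},{"translation":[0,0,0],"turn":[0,0,0],"grip":1},{"translation":[0,0,0],"turn":[0,0,0],"grip":1},{"translation":[0,0,0],"turn":[0,0,0],"grip":1},{"translation":[0,0,0],"turn":[0,0,0],"grip":1},{"translation":[0,0,0],"turn":[0,0,0],"grip":1},{"translation":[0,0,0],"turn":[0,0,0],"grip":1}]'

```text
time: 5.55
position: [607.5, -93.8, 27.9]
tool_rot: [2.049, 0.33, -2.048]
ft_force: [-2.1, 0.0, 5.5]
grip_width: 0.336
```

```bash
python3 - <<'E'
from h import *
s=r.sense();print(s["time"],s["position"].round(1),s["ft_force"].round(1),s["grip_width"]*85.4)
cv2.imwrite("pics/w3.png",eyes.snapshot("wrist")[:,:,::-1])
E
```

```text
5.55 [607.5 -93.8  27.9] [-2.1  0.   5.5] 28.679917066679604
```

View pics/w3.png

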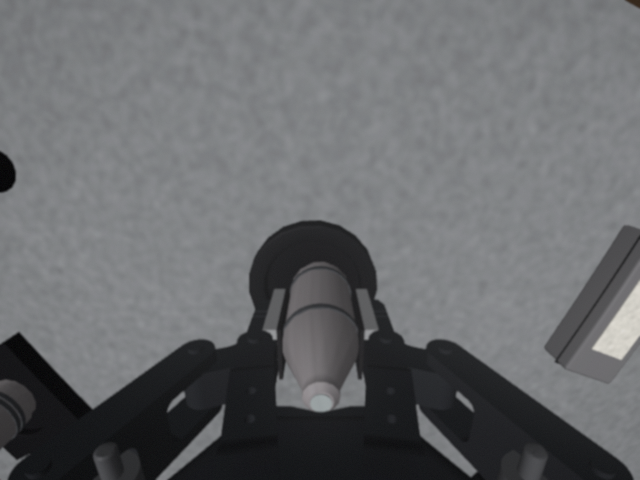

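Call:
carry_out --targets '[{"translation":[-1,0,0],"turn":[0,0,0],"grip":1},{"translation":[-3,0,0],"turn":[0,0,0],"grip":1},{"translation":[-5,0,0],"turn":[0,0,0],"grip":1},{"translation":[-8,0,0],"turn":[0,0,0],"grip":1},{"translation":[-10,0,0],"turn":[0,0,0],"grip":1},{"translation":[-11,0,0],"turn":[0,0,0],"grip":1},{"translation":[-11,0,0],"turn":[0,0,0],"grip":1}]'

```text
time: 6.3
position: [607.6, -93.9, 138.5]
tool_rot: [2.05, 0.329, -2.046]
ft_force: [0.3, -0.6, -1.3]
grip_width: 0.333
```

```bash
python3 - <<'E'
from h import *
s=r.sense();print(s["time"],s["position"].round(1),s["ft_force"].round(1),s["grip_width"]*85.4)
print(delta([570,272.5,137]))
W=wristW();im=eyes.snapshot("wrist").copy()
x,y,z=s["position"]
for n,a in(("obj_long",(x,y,z-20)),):
    m=hullmask(n,*a,0,"wrist",W,None,1)
    cs,_=cv2.findContours(m,0,1);cv2.drawContours(im,cs,-1,(0,255,0),1)
cv2.imwrite("pics/w4.png",im[:,:,::-1])
E
```

```text
6.3 [607.6 -93.9 138.5] [ 0.3 -0.6 -1.3] 28.409197952150308
[  0.11 -35.97  -7.95]
```

View pics/w4.png

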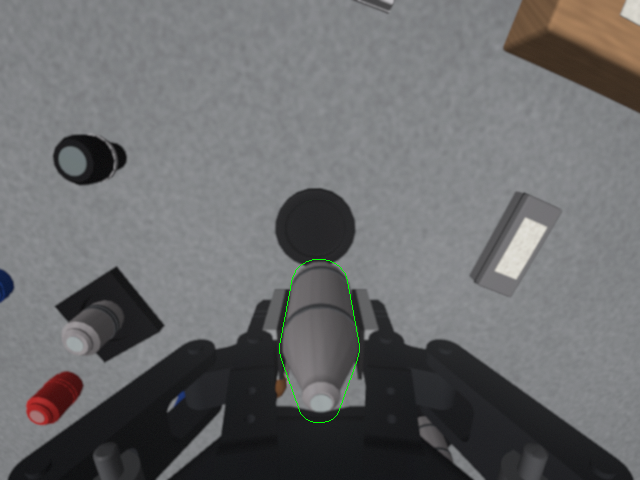

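Call:
carry_out --targets '[{"translation":[0,-2,-0.4],"turn":[0,0,0],"grip":1},{"translation":[0,-6,-1.3],"turn":[0,0,0],"grip":1},{"translation":[0,-10,-2.2],"turn":[0,0,0],"grip":1},{"translation":[0,-14.5,-3.2],"turn":[0,0,0],"grip":1},{"translation":[0,-19,-4.2],"turn":[0,0,0],"grip":1},{"translation":[0,-23.5,-5.2],"turn":[0,0,0],"grip":1},{"translation":[0,-28,-6.2],"turn":[0,0,0],"grip":1},{"translation":[0,-32,-7.1],"turn":[0,0,0],"grip":1}]'

```text
time: 7.15
position: [572.9, 234.3, 135.6]
tool_rot: [2.045, 0.331, -2.051]
ft_force: [0.5, -0.9, -1.9]
grip_width: 0.336
```

Call:
carry_out --targets '[{"translation":[0,-3,-0.6],"turn":[0,0,0],"grip":1},{"translation":[0,-4,-0.8],"turn":[0,0,0],"grip":1},{"translation":[0,-4,-0.8],"turn":[0,0,0],"grip":1}]'

```text
time: 7.45
position: [568.4, 273.5, 135.9]
tool_rot: [2.045, 0.332, -2.05]
ft_force: [-1.0, -0.6, -2.0]
grip_width: 0.339
```

```bash
cat > look.py <<'E'
from h import *
import sys
tag=sys.argv[1]; targets=sys.argv[2:]   # name:x:y:yaw
s=r.sense();print(s["time"],s["position"].round(1),s["ft_force"].round(1),s["grip_width"]*85.4, s["joint_positions"].round(2))
W=wristW();im=eyes.snapshot("wrist").copy()
for tg in targets:
    n,x,y,a=tg.split(":");x,y,a=map(float,(x,y,a));z=6 if n.startswith("obj") else 0
    o=spotter.outline_of("wrist",n)
    for d in o[:3]:
        ys,xs=np.nonzero(d["mask"]);print(n,round(d["confidence"],2),xs.mean().round(),ys.mean().round(),len(xs))
    m=hullmask(n,x,y,z,a,"wrist",W,None,1)
    best=max(o,key=lambda d:(d["mask"]&(m>0)).sum()/max(1,(d["mask"]|(m>0)).sum()),default=None)
    if best is not None:
        v,q=fit(n,{"wrist":(best["mask"],W)},(x,y),z,n in("pad","slide_box","holder_square","holder_oblong")); print("  fit",v.round(2),round(q,3))
        cs,_=cv2.findContours(hullmask(n,v[0],v[1],z,v[2] if len(v)>2 else 0,"wrist",W,None,1),0,1);cv2.drawContours(im,cs,-1,(255,255,0),1)
    cs,_=cv2.findContours(m,0,1);cv2.drawContours(im,cs,-1,(0,255,0),1)
cv2.imwrite(f"pics/{tag}.png",im[:,:,::-1])
E
python3 look.py w5 pad:570:272.5:.83
```

```text
7.45 [568.4 273.5 135.9] [-1.  -0.6 -2. ] 28.92563636766465 [ 0.26  0.6   1.2  -0.    1.34  1.51]
pad 0.9 323.0 219.0 9961
  fit [569.78 271.05   0.84] 0.89
```

View pics/w5.png

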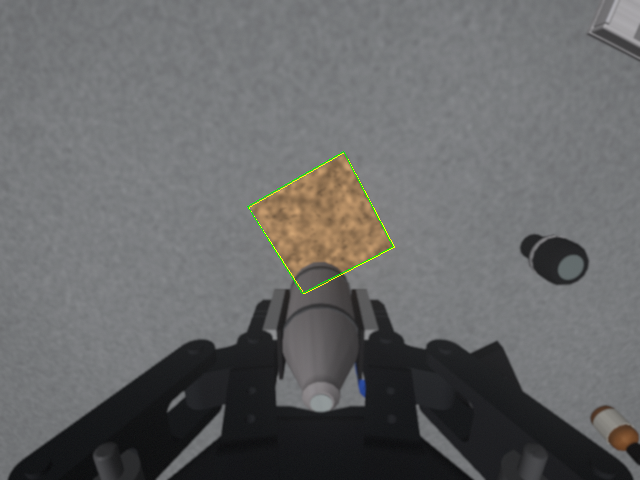

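Call:
carry_out --targets '[{"translation":[2,0,0],"turn":[0,0,0],"grip":1},{"translation":[5,0,0],"turn":[0,0,0],"grip":1},{"translation":[8,0,0],"turn":[0,0,0],"grip":1},{"translation":[9.6,0,0],"turn":[0,0,0],"grip":1},{"translation":[10.2,0,0],"turn":[0,0,0],"grip":1},{"translation":[10.5,0,0],"turn":[0,0,0],"grip":1},{"translation":[10.6,0,0],"turn":[0,0,0],"grip":1},{"translation":[10.6,0,0],"turn":[0,0,0],"grip":1}]'

```text
time: 8.35
position: [569.6, 272.6, 32.2]
tool_rot: [2.05, 0.33, -2.047]
ft_force: [0.5, 0.1, -2.2]
grip_width: 0.334
```

```bash
python3 - <<'E'
from h import *
s=r.sense();print(s["time"],s["position"].round(1),s["ft_force"].round(1),s["grip_width"]*85.4)
cv2.imwrite("pics/s6.png",cv2.resize(eyes.snapshot("side")[200:400,50:300],None,fx=3,fy=3)[:,:,::-1])
E
```

```text
8.35 [569.6 272.6  32.2] [ 0.5  0.1 -2.2] 28.50762812921237
```

View pics/s6.png

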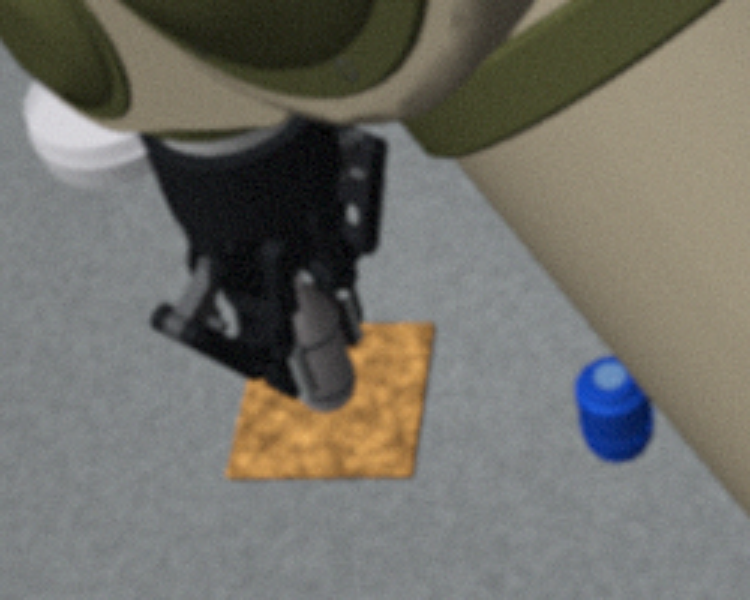

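Call:
carry_out --targets '[{"translation":[0.1,0,0],"turn":[0,0,0],"grip":1},{"translation":[0.2,0,0],"turn":[0,0,0],"grip":1},{"translation":[0.25,0,0],"turn":[0,0,0],"grip":1},{"translation":[0.25,0,0],"turn":[0,0,0],"grip":1}]'

```text
time: 8.8
position: [569.1, 272.8, 28.8]
tool_rot: [2.048, 0.33, -2.049]
ft_force: [0.2, 0.4, -2.0]
grip_width: 0.338
```

Call:
carry_out --targets '[{"translation":[0.05,0,0],"turn":[0,0,0],"grip":1},{"translation":[0.1,0,0],"turn":[0,0,0],"grip":1},{"translation":[0.1,0,0],"turn":[0,0,0],"grip":1}]'

```text
time: 9.1
position: [569.2, 272.8, 28.0]
tool_rot: [2.049, 0.33, -2.048]
ft_force: [0.2, -0.2, -0.3]
grip_width: 0.338
```

Call:
carry_out --targets '[{"translation":[0.05,0,0],"turn":[0,0,0],"grip":1},{"translation":[0.05,0,0],"turn":[0,0,0],"grip":1}]'

```text
time: 9.3
position: [569.2, 272.8, 27.9]
tool_rot: [2.049, 0.331, -2.048]
ft_force: [-1.4, -0.8, 4.9]
grip_width: 0.334
```

Contact felt (+7 N). Opening.

Call:
carry_out --targets '[{"translation":[0,0,0],"turn":[0,0,0],"grip":3.4},{"translation":[0,0,0],"turn":[0,0,0],"grip":4},{"translation":[0,0,0],"turn":[0,0,0],"grip":5},{"translation":[0,0,0],"turn":[0,0,0],"grip":8.5},{"translation":[0,0,0],"turn":[0,0,0],"grip":8.5},{"translation":[0,0,0],"turn":[0,0,0],"grip":8.5},{"translation":[0,0,0],"turn":[0,0,0],"grip":8.5}]'

```text
time: 10.0
position: [569.1, 272.8, 27.3]
tool_rot: [2.049, 0.33, -2.049]
ft_force: [0.1, -0.4, 0.1]
grip_width: 0.994
```

Call:
carry_out --targets '[{"translation":[-1,0,0],"turn":[0,0,0],"grip":8.5},{"translation":[-3,0,0],"turn":[0,0,0],"grip":8.5},{"translation":[-6,0,0],"turn":[0,0,0],"grip":8.5},{"translation":[-9,0,0],"turn":[0,0,0],"grip":8.5},{"translation":[-12,0,0],"turn":[0,0,0],"grip":8.5},{"translation":[-15,0,0],"turn":[0,0,0],"grip":8.5},{"translation":[-15,0,0],"turn":[0,0,0],"grip":8.5}]'

```text
time: 10.7
position: [570.6, 273.2, 182.7]
tool_rot: [2.058, 0.331, -2.04]
ft_force: [0.1, 0.7, -0.3]
grip_width: 0.994
```

```bash
python3 look.py w7 obj_long:569:273:0 obj_short:465:71:0; python3 -c "
from h import *
print(delta([466,70.5,180]))"
```

```text
10.7 [570.6 273.2 182.7] [ 0.1  0.7 -0.3] 84.92160826724435 [0.26 0.56 1.14 0.   1.44 1.51]
obj_long 0.74 320.0 229.0 1382
  fit [569.25 272.37] 0.937
obj_short 0.8 397.0 414.0 292
obj_short 0.73 512.0 441.0 238
obj_short 0.68 367.0 347.0 1353
  fit [465.  71.] 0.0
[-0.29 15.96 16.11]
```

View pics/w7.png

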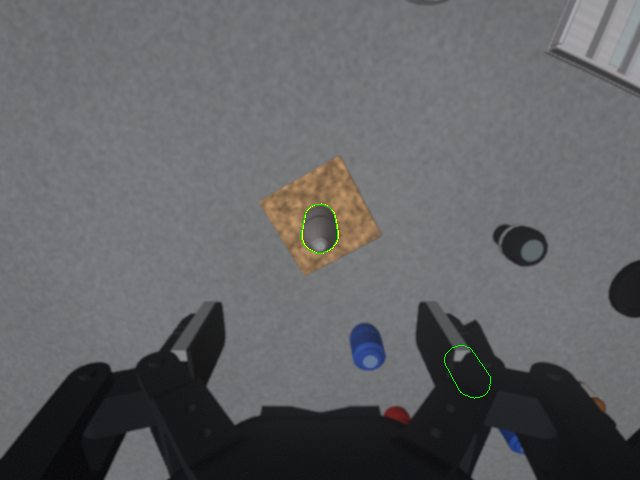

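Call:
carry_out --targets '[{"translation":[0,3.2,3.2],"turn":[0,0,0],"grip":8.5},{"translation":[0,6.4,6.4],"turn":[0,0,0],"grip":8.5},{"translation":[0,9.6,9.6],"turn":[0,0,0],"grip":8.5},{"translation":[0,12.8,12.8],"turn":[0,0,0],"grip":8.5},{"translation":[0,16,16.1],"turn":[0,0,0],"grip":8.5},{"translation":[0,16,16.1],"turn":[0,0,0],"grip":8.5},{"translation":[0,16,16.1],"turn":[0,0,0],"grip":8.5}]'

```text
time: 11.55
position: [466.2, 69.7, 176.8]
tool_rot: [2.049, 0.329, -2.051]
ft_force: [0.3, 0.4, -0.3]
grip_width: 0.998
```

```bash
python3 look.py w8 obj_short:465:71:0 holder_square:464.5:70:.86; python3 -c "
from h import *
print(delta([466,70.5,17.5]))"
```

```text
11.55 [466.2  69.7 176.8] [ 0.3  0.4 -0.3] 85.20864776693844 [-0.1   0.3   1.6   0.    1.25  1.15]
obj_short 0.63 193.0 192.0 1657
obj_short 0.59 252.0 309.0 1470
obj_short 0.58 395.0 313.0 1498
  fit [464.13  69.65] 0.935
holder_square 0.76 320.0 217.0 4195
  fit [463.4   68.02   0.86] 0.717
[15.94  0.03  0.09]
```

View pics/w8.png

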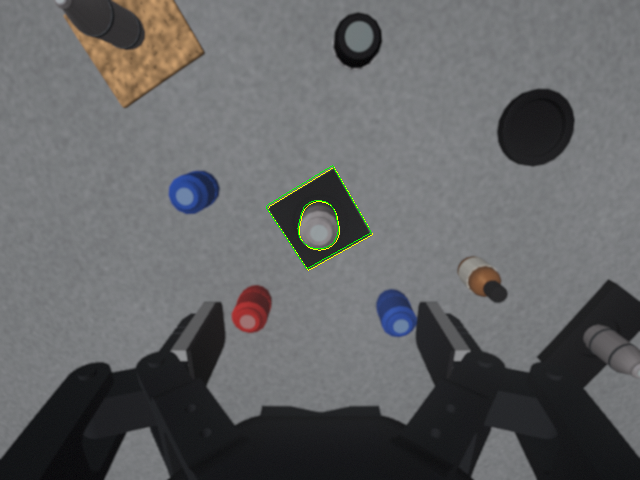

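Call:
carry_out --targets '[{"translation":[3,0,0.1],"turn":[0,0,0],"grip":8.5},{"translation":[6,0,0.1],"turn":[0,0,0],"grip":8.5},{"translation":[9,0,0.1],"turn":[0,0,0],"grip":8.5},{"translation":[12,0,0.1],"turn":[0,0,0],"grip":8.5},{"translation":[14.5,0,0.1],"turn":[0,0,0],"grip":8.5},{"translation":[15.8,0,0.1],"turn":[0,0,0],"grip":8.5},{"translation":[15.8,0,0.1],"turn":[0,0,0],"grip":8.5},{"translation":[15.8,0,0.1],"turn":[0,0,0],"grip":8.5}]'

```text
time: 12.5
position: [466.0, 70.6, 19.4]
tool_rot: [2.048, 0.332, -2.048]
ft_force: [0.0, -0.2, -0.7]
grip_width: 0.995
```

Call:
carry_out --targets '[{"translation":[0,0,0],"turn":[0,0,0],"grip":4.5},{"translation":[0,0,0],"turn":[0,0,0],"grip":2},{"translation":[0,0,0],"turn":[0,0,0],"grip":1},{"translation":[0,0,0],"turn":[0,0,0],"grip":1},{"translation":[0,0,0],"turn":[0,0,0],"grip":1},{"translation":[0,0,0],"turn":[0,0,0],"grip":1},{"translation":[0,0,0],"turn":[0,0,0],"grip":1},{"translation":[0,0,0],"turn":[0,0,0],"grip":1}]'

```text
time: 13.3
position: [465.9, 69.9, 20.0]
tool_rot: [2.05, 0.33, -2.047]
ft_force: [-1.5, 0.0, 7.4]
grip_width: 0.381
```

```bash
python3 look.py w9
```

```text
13.3 [465.9  69.9  20. ] [-1.5  0.   7.4] 32.4975051596467 [-0.1   0.53  1.8   0.    0.81  1.15]
```

View pics/w9.png

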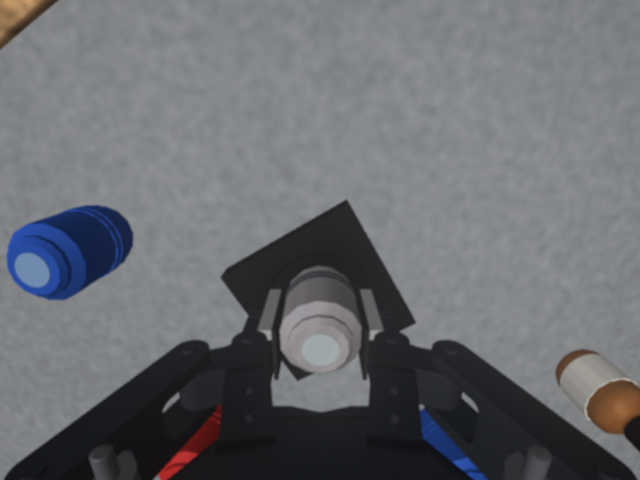

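Call:
carry_out --targets '[{"translation":[-1,0,0],"turn":[0,0,0],"grip":1},{"translation":[-3,0,0],"turn":[0,0,0],"grip":1},{"translation":[-5,0,0],"turn":[0,0,0],"grip":1},{"translation":[-8,0,0],"turn":[0,0,0],"grip":1},{"translation":[-10,0,0],"turn":[0,0,0],"grip":1},{"translation":[-11,0,0],"turn":[0,0,0],"grip":1},{"translation":[-11,0,0],"turn":[0,0,0],"grip":1}]'

```text
time: 14.05
position: [466.0, 69.9, 130.5]
tool_rot: [2.051, 0.33, -2.046]
ft_force: [-0.3, 0.0, -1.7]
grip_width: 0.375
```

```bash
python3 look.py w10; python3 -c "
from h import *
print(delta([608,-90.5,130]))"
```

```text
14.05 [466.   69.9 130.5] [-0.3  0.  -1.7] 31.99460484677414 [-0.1   0.35  1.67 -0.    1.12  1.15]
[-0.06 19.71 -8.49]
```

Call:
carry_out --targets '[{"translation":[0,2,-0.9],"turn":[0,0,0],"grip":1},{"translation":[0,6,-2.6],"turn":[0,0,0],"grip":1},{"translation":[0,10,-4.3],"turn":[0,0,0],"grip":1},{"translation":[0,14,-6],"turn":[0,0,0],"grip":1},{"translation":[0,17.5,-7.5],"turn":[0,0,0],"grip":1},{"translation":[0,19.7,-8.5],"turn":[0,0,0],"grip":1},{"translation":[0,19.7,-8.5],"turn":[0,0,0],"grip":1},{"translation":[0,19.7,-8.5],"turn":[0,0,0],"grip":1}]'

```text
time: 14.9
position: [607.5, -90.2, 127.6]
tool_rot: [2.047, 0.332, -2.053]
ft_force: [0.5, -0.5, -0.9]
grip_width: 0.373
```

```bash
python3 look.py w11 holder_round:607:-90:0; python3 -c "
from h import *
print(delta([608,-90.5,20]))"
```

```text
14.9 [607.5 -90.2 127.6] [ 0.5 -0.5 -0.9] 31.87255355657933 [-0.34  0.58  1.27  0.    1.3   0.91]
holder_round 0.61 320.0 230.0 5152
holder_round 0.35 445.0 419.0 372
  fit [606.37 -90.74] 0.923
[10.85  0.14 -0.04]
```

View pics/w11.png

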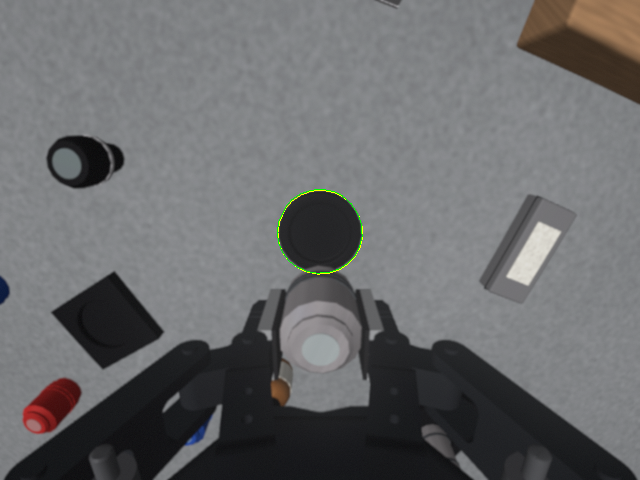

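Call:
carry_out --targets '[{"translation":[2,0,0],"turn":[0,0,0],"grip":1},{"translation":[5,0,0],"turn":[0,0,0],"grip":1},{"translation":[8,0,0],"turn":[0,0,0],"grip":1},{"translation":[9.6,0,0],"turn":[0,0,0],"grip":1},{"translation":[10.3,0,0],"turn":[0,0,0],"grip":1},{"translation":[10.5,0,0],"turn":[0,0,0],"grip":1},{"translation":[10.6,0,0],"turn":[0,0,0],"grip":1},{"translation":[10.6,0,0],"turn":[0,0,0],"grip":1}]'

```text
time: 15.8
position: [608.6, -90.3, 24.3]
tool_rot: [2.05, 0.33, -2.047]
ft_force: [-0.8, -0.1, -1.6]
grip_width: 0.38
```

Call:
carry_out --targets '[{"translation":[0.1,0,0],"turn":[0,0,0],"grip":1},{"translation":[0.2,0,0],"turn":[0,0,0],"grip":1},{"translation":[0.25,0,0],"turn":[0,0,0],"grip":1},{"translation":[0.25,0,0],"turn":[0,0,0],"grip":1}]'

```text
time: 16.2
position: [608.2, -90.4, 20.8]
tool_rot: [2.049, 0.33, -2.049]
ft_force: [-0.7, -0.6, -1.2]
grip_width: 0.384
```

Call:
carry_out --targets '[{"translation":[0.05,0,0],"turn":[0,0,0],"grip":1},{"translation":[0.1,0,0],"turn":[0,0,0],"grip":1},{"translation":[0.1,0,0],"turn":[0,0,0],"grip":1}]'

```text
time: 16.5
position: [608.3, -90.4, 20.1]
tool_rot: [2.049, 0.33, -2.048]
ft_force: [-2.0, 0.5, 2.5]
grip_width: 0.38
```

Contact. Release and retreat.

Call:
carry_out --targets '[{"translation":[0,0,0],"turn":[0,0,0],"grip":3.6},{"translation":[0,0,0],"turn":[0,0,0],"grip":4.2},{"translation":[0,0,0],"turn":[0,0,0],"grip":5.5},{"translation":[0,0,0],"turn":[0,0,0],"grip":8.5},{"translation":[0,0,0],"turn":[0,0,0],"grip":8.5},{"translation":[0,0,0],"turn":[0,0,0],"grip":8.5},{"translation":[0,0,0],"turn":[0,0,0],"grip":8.5}]'

```text
time: 17.2
position: [608.2, -90.3, 19.8]
tool_rot: [2.049, 0.33, -2.049]
ft_force: [-0.3, -0.2, -0.5]
grip_width: 0.991
```

Call:
carry_out --targets '[{"translation":[-1,0,0],"turn":[0,0,0],"grip":8.5},{"translation":[-3,0,0],"turn":[0,0,0],"grip":8.5},{"translation":[-6,0,0],"turn":[0,0,0],"grip":8.5},{"translation":[-9,0,0],"turn":[0,0,0],"grip":8.5},{"translation":[-12,0,0],"turn":[0,0,0],"grip":8.5},{"translation":[-15,0,0],"turn":[0,0,0],"grip":8.5},{"translation":[-16,0,0],"turn":[0,0,0],"grip":8.5},{"translation":[-16,0,0],"turn":[0,0,0],"grip":8.5}]'

```text
time: 18.0
position: [608.6, -90.4, 181.3]
tool_rot: [2.051, 0.329, -2.045]
ft_force: [-0.2, -0.2, -0.4]
grip_width: 0.997
```

```bash
python3 look.py w12 obj_short:607:-90:0; python3 -c "
from h import *
print(delta([435,-268.5,180]))"
```

```text
18.0 [608.6 -90.4 181.3] [-0.2 -0.2 -0.4] 85.16504317013172 [-0.34  0.53  1.19 -0.    1.42  0.91]
obj_short 0.91 84.0 361.0 516
obj_short 0.82 320.0 226.0 1397
obj_short 0.74 218.0 377.0 500
  fit [606.61 -92.14] 0.919
[-0.12 11.5  22.  ]
```

View pics/w12.png

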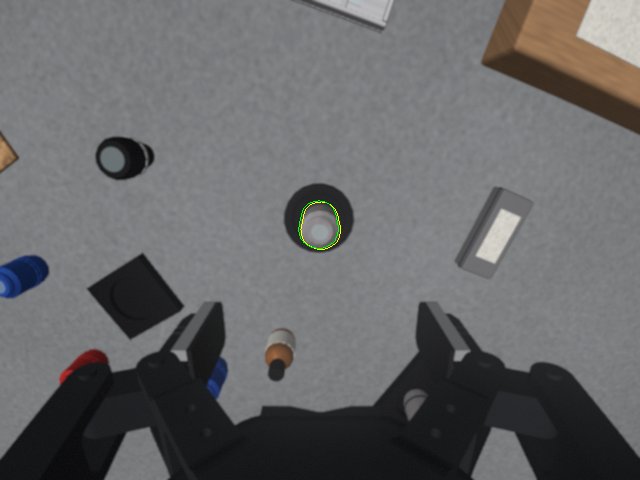

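Call:
carry_out --targets '[{"translation":[0,1.9,3.7],"turn":[0,0,0],"grip":8.5},{"translation":[0,3.9,7.4],"turn":[0,0,0],"grip":8.5},{"translation":[0,5.8,11.1],"turn":[0,0,0],"grip":8.5},{"translation":[0,7.8,14.8],"turn":[0,0,0],"grip":8.5},{"translation":[0,9.7,18.5],"turn":[0,0,0],"grip":8.5},{"translation":[0,11.5,22],"turn":[0,0,0],"grip":8.5},{"translation":[0,11.5,22],"turn":[0,0,0],"grip":8.5},{"translation":[0,11.5,22],"turn":[0,0,0],"grip":8.5}]'

```text
time: 18.9
position: [434.9, -268.7, 178.6]
tool_rot: [2.049, 0.331, -2.052]
ft_force: [0.1, 0.0, -0.4]
grip_width: 0.997
```

```bash
python3 look.py w13 obj_medium:435:-268.5:0 holder_oblong:433:-269:1.31; python3 -c "
from h import *
print(delta([435,-268.5,20]))"
```

```text
18.9 [ 434.9 -268.7  178.6] [ 0.1  0.  -0.4] 85.14667416899167 [-0.79  0.36  1.49  0.    1.29  0.47]
obj_medium 0.65 320.0 226.0 1374
  fit [ 434.37 -268.89] 0.925
holder_oblong 0.92 323.0 215.0 7718
  fit [ 433.28 -270.86    1.33] 0.831
[15.92  0.05  0.12]
```

View pics/w13.png

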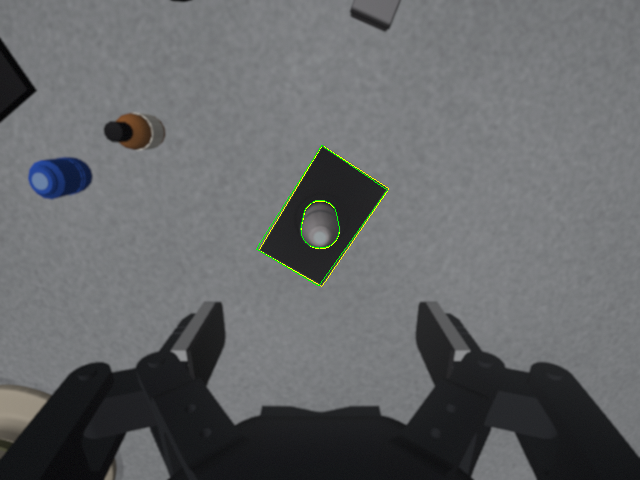

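Call:
carry_out --targets '[{"translation":[3,0,0],"turn":[0,0,0],"grip":8.5},{"translation":[6,0,0],"turn":[0,0,0],"grip":8.5},{"translation":[9,0,0],"turn":[0,0,0],"grip":8.5},{"translation":[12,0,0],"turn":[0,0,0],"grip":8.5},{"translation":[14.5,0,0],"turn":[0,0,0],"grip":8.5},{"translation":[15.8,0,0],"turn":[0,0,0],"grip":8.5},{"translation":[15.8,0,0],"turn":[0,0,0],"grip":8.5},{"translation":[15.8,0,0],"turn":[0,0,0],"grip":8.5}]'

```text
time: 19.85
position: [436.1, -268.2, 22.0]
tool_rot: [2.048, 0.332, -2.048]
ft_force: [0.4, -1.0, 0.1]
grip_width: 0.998
```

Call:
carry_out --targets '[{"translation":[0,0,0],"turn":[0,0,0],"grip":4.5},{"translation":[0,0,0],"turn":[0,0,0],"grip":2},{"translation":[0,0,0],"turn":[0,0,0],"grip":1},{"translation":[0,0,0],"turn":[0,0,0],"grip":1},{"translation":[0,0,0],"turn":[0,0,0],"grip":1},{"translation":[0,0,0],"turn":[0,0,0],"grip":1},{"translation":[0,0,0],"turn":[0,0,0],"grip":1},{"translation":[0,0,0],"turn":[0,0,0],"grip":1}]'

```text
time: 20.65
position: [435.7, -268.8, 22.5]
tool_rot: [2.049, 0.33, -2.048]
ft_force: [-0.8, 0.7, 5.2]
grip_width: 0.353
```

```bash
python3 look.py w14
```

```text
20.65 [ 435.7 -268.8   22.5] [-0.8  0.7  5.2] 30.10488079305596 [-0.78  0.57  1.68  0.    0.89  0.47]
```

View pics/w14.png

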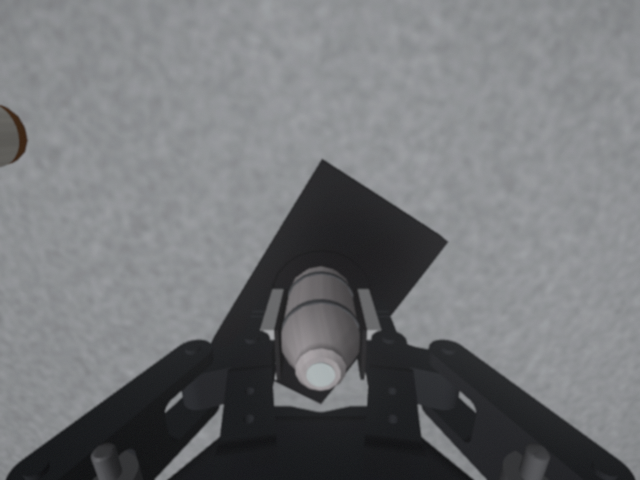

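Call:
carry_out --targets '[{"translation":[-1,0,0],"turn":[0,0,0],"grip":1},{"translation":[-3,0,0],"turn":[0,0,0],"grip":1},{"translation":[-5,0,0],"turn":[0,0,0],"grip":1},{"translation":[-8,0,0],"turn":[0,0,0],"grip":1},{"translation":[-10,0,0],"turn":[0,0,0],"grip":1},{"translation":[-11,0,0],"turn":[0,0,0],"grip":1},{"translation":[-11,0,0],"turn":[0,0,0],"grip":1}]'

```text
time: 21.4
position: [435.8, -268.9, 133.0]
tool_rot: [2.049, 0.328, -2.046]
ft_force: [-0.4, 0.3, -1.6]
grip_width: 0.354
```

```bash
python3 look.py w15 holder_oblong:433:-269.5:1.32; python3 -c "
from h import *
print(delta([465.3,69.3,132.5]))"
```

```text
21.4 [ 435.8 -268.9  133. ] [-0.4  0.3 -1.6] 30.274144269550693 [-0.78  0.41  1.56 -0.    1.17  0.47]
holder_oblong 0.82 323.0 223.0 10578
  fit [ 433.46 -270.84    1.33] 0.868
[ -0.11 -31.11 -13.47]
```

View pics/w15.png

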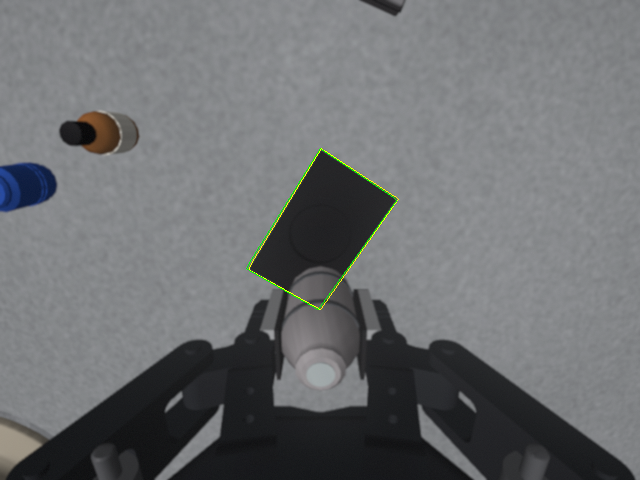

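Call:
carry_out --targets '[{"translation":[0,-2,-0.9],"turn":[0,0,0],"grip":1},{"translation":[0,-6,-2.6],"turn":[0,0,0],"grip":1},{"translation":[0,-10,-4.3],"turn":[0,0,0],"grip":1},{"translation":[0,-14,-6.1],"turn":[0,0,0],"grip":1},{"translation":[0,-18,-7.8],"turn":[0,0,0],"grip":1},{"translation":[0,-22,-9.5],"turn":[0,0,0],"grip":1},{"translation":[0,-26,-11.3],"turn":[0,0,0],"grip":1},{"translation":[0,-29,-12.6],"turn":[0,0,0],"grip":1}]'

```text
time: 22.3
position: [463.2, 48.6, 130.7]
tool_rot: [2.046, 0.333, -2.051]
ft_force: [0.2, -0.1, -2.3]
grip_width: 0.355
```

Call:
carry_out --targets '[{"translation":[0,-1.6,-0.7],"turn":[0,0,0],"grip":1},{"translation":[0,-2.1,-0.9],"turn":[0,0,0],"grip":1},{"translation":[0,-2.1,-0.9],"turn":[0,0,0],"grip":1},{"translation":[0,-2.1,-0.9],"turn":[0,0,0],"grip":1}]'

```text
time: 22.7
position: [465.8, 68.2, 131.4]
tool_rot: [2.048, 0.33, -2.05]
ft_force: [0.1, -0.3, -1.9]
grip_width: 0.354
```

```bash
python3 look.py w16 holder_square:464:69.3:.86; python3 -c "
from h import *
print(delta([465.2,69.3,22.5]))"
```

```text
22.7 [465.8  68.2 131.4] [ 0.1 -0.3 -1.9] 30.21997611550233 [-0.11  0.35  1.67 -0.    1.12  1.15]
holder_square 0.84 318.0 229.0 7056
  fit [463.09  68.25   0.85] 0.911
[10.91 -0.15  0.02]
```

View pics/w16.png

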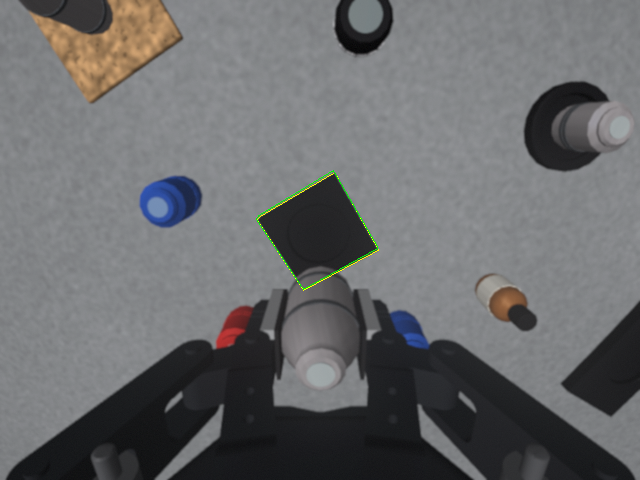

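Call:
carry_out --targets '[{"translation":[2,0,0],"turn":[0,0,0],"grip":1},{"translation":[5,0,0],"turn":[0,0,0],"grip":1},{"translation":[8,0,0],"turn":[0,0,0],"grip":1},{"translation":[9.6,0,0],"turn":[0,0,0],"grip":1},{"translation":[10.3,0,0],"turn":[0,0,0],"grip":1},{"translation":[10.5,0,0],"turn":[0,0,0],"grip":1},{"translation":[10.6,0,0],"turn":[0,0,0],"grip":1},{"translation":[10.6,0,0],"turn":[0,0,0],"grip":1}]'

```text
time: 23.6
position: [466.4, 68.8, 26.5]
tool_rot: [2.05, 0.33, -2.047]
ft_force: [-0.3, -0.5, -2.5]
grip_width: 0.358
```

Call:
carry_out --targets '[{"translation":[0.1,0,0],"turn":[0,0,0],"grip":1},{"translation":[0.2,0,0],"turn":[0,0,0],"grip":1},{"translation":[0.2,0,0],"turn":[0,0,0],"grip":1}]'

```text
time: 23.9
position: [466.0, 69.0, 24.0]
tool_rot: [2.049, 0.33, -2.048]
ft_force: [-0.2, 0.4, -1.9]
grip_width: 0.361
```

Call:
carry_out --targets '[{"translation":[0.05,0,0],"turn":[0,0,0],"grip":1},{"translation":[0.1,0,0],"turn":[0,0,0],"grip":1},{"translation":[0.1,0,0],"turn":[0,0,0],"grip":1}]'

```text
time: 24.2
position: [465.9, 69.0, 22.8]
tool_rot: [2.048, 0.33, -2.049]
ft_force: [-0.3, -0.1, -2.6]
grip_width: 0.356
```

Call:
carry_out --targets '[{"translation":[0.05,0,0],"turn":[0,0,0],"grip":1},{"translation":[0.05,0,0],"turn":[0,0,0],"grip":1}]'

```text
time: 24.4
position: [466.0, 69.0, 22.5]
tool_rot: [2.049, 0.33, -2.048]
ft_force: [-1.3, 0.3, 1.4]
grip_width: 0.36
```

Call:
carry_out --targets '[{"translation":[0,0,0],"turn":[0,0,0],"grip":3.6},{"translation":[0,0,0],"turn":[0,0,0],"grip":4.2},{"translation":[0,0,0],"turn":[0,0,0],"grip":5.5},{"translation":[0,0,0],"turn":[0,0,0],"grip":8.5},{"translation":[0,0,0],"turn":[0,0,0],"grip":8.5},{"translation":[0,0,0],"turn":[0,0,0],"grip":8.5},{"translation":[0,0,0],"turn":[0,0,0],"grip":8.5}]'

```text
time: 25.1
position: [465.9, 69.0, 22.3]
tool_rot: [2.049, 0.33, -2.049]
ft_force: [0.4, 0.0, -0.3]
grip_width: 0.994
```

Call:
carry_out --targets '[{"translation":[-1,0,0],"turn":[0,0,0],"grip":8.5},{"translation":[-3,0,0],"turn":[0,0,0],"grip":8.5},{"translation":[-6,0,0],"turn":[0,0,0],"grip":8.5},{"translation":[-9,0,0],"turn":[0,0,0],"grip":8.5},{"translation":[-12,0,0],"turn":[0,0,0],"grip":8.5},{"translation":[-15,0,0],"turn":[0,0,0],"grip":8.5},{"translation":[-16,0,0],"turn":[0,0,0],"grip":8.5},{"translation":[-16,0,0],"turn":[0,0,0],"grip":8.5}]'

```text
time: 25.9
position: [466.3, 69.0, 183.6]
tool_rot: [2.051, 0.33, -2.045]
ft_force: [-0.6, -0.3, -0.4]
grip_width: 0.994
```

```bash
python3 look.py w17 obj_medium:464:69:0; python3 -c "
from h import *
print(delta([569.5,272.7,182]))"
```

```text
25.9 [466.3  69.  183.6] [-0.6 -0.3 -0.4] 84.85145322274772 [-0.11  0.29  1.59 -0.    1.26  1.15]
obj_medium 0.58 320.0 226.0 1392
  fit [464.    67.37] 0.937
[ -0.07 -16.06 -16.29]
```

View pics/w17.png

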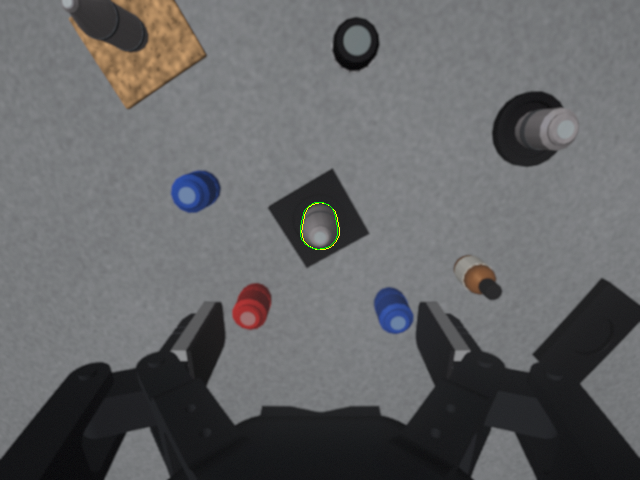

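Medium stands in the square well. Back to the pad for the long one.

Call:
carry_out --targets '[{"translation":[0,-3.2,-3.3],"turn":[0,0,0],"grip":8.5},{"translation":[0,-6.4,-6.5],"turn":[0,0,0],"grip":8.5},{"translation":[0,-9.6,-9.8],"turn":[0,0,0],"grip":8.5},{"translation":[0,-12.8,-13],"turn":[0,0,0],"grip":8.5},{"translation":[0,-16.1,-16.3],"turn":[0,0,0],"grip":8.5},{"translation":[0,-16.1,-16.3],"turn":[0,0,0],"grip":8.5},{"translation":[0,-16.1,-16.3],"turn":[0,0,0],"grip":8.5}]'

```text
time: 26.7
position: [569.5, 273.5, 179.9]
tool_rot: [2.044, 0.331, -2.052]
ft_force: [-0.3, -0.7, 0.2]
grip_width: 0.995
```

```bash
python3 look.py w18 obj_long:569.3:272.6:0; python3 -c "
from h import *
print(delta([569.5,272.7,27.5]))"
```

```text
26.7 [569.5 273.5 179.9] [-0.3 -0.7  0.2] 84.945426776464 [ 0.26  0.56  1.13 -0.    1.45  1.51]
obj_long 0.67 321.0 226.0 1365
  fit [569.72 272.25] 0.913
[15.38 -0.05 -0.05]
```

View pics/w18.png

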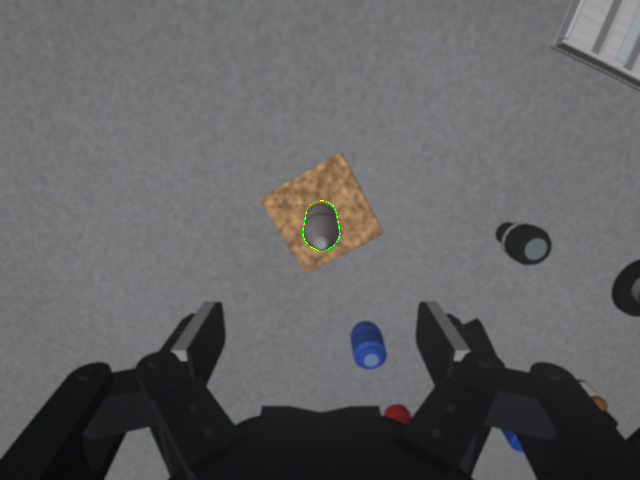

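Call:
carry_out --targets '[{"translation":[3,0,0],"turn":[0,0,0],"grip":8.5},{"translation":[6,0,0],"turn":[0,0,0],"grip":8.5},{"translation":[9,0,0],"turn":[0,0,0],"grip":8.5},{"translation":[12,0,0],"turn":[0,0,0],"grip":8.5},{"translation":[14,0,0],"turn":[0,0,0],"grip":8.5},{"translation":[15.3,0,0],"turn":[0,0,0],"grip":8.5},{"translation":[15.3,0,0],"turn":[0,0,0],"grip":8.5},{"translation":[15.3,0,0],"turn":[0,0,0],"grip":8.5}]'

```text
time: 27.6
position: [570.5, 272.7, 30.3]
tool_rot: [2.05, 0.33, -2.048]
ft_force: [0.4, -0.8, 0.2]
grip_width: 0.99
```

Call:
carry_out --targets '[{"translation":[0,0,0],"turn":[0,0,0],"grip":4.5},{"translation":[0,0,0],"turn":[0,0,0],"grip":2},{"translation":[0,0,0],"turn":[0,0,0],"grip":1},{"translation":[0,0,0],"turn":[0,0,0],"grip":1},{"translation":[0,0,0],"turn":[0,0,0],"grip":1},{"translation":[0,0,0],"turn":[0,0,0],"grip":1},{"translation":[0,0,0],"turn":[0,0,0],"grip":1},{"translation":[0,0,0],"turn":[0,0,0],"grip":1}]'

```text
time: 28.4
position: [570.2, 273.3, 30.0]
tool_rot: [2.049, 0.331, -2.048]
ft_force: [-1.2, 0.3, 5.8]
grip_width: 0.331
```

```bash
python3 look.py w19
```

```text
28.4 [570.2 273.3  30. ] [-1.2  0.3  5.8] 28.280827038280695 [0.26 0.72 1.31 0.   1.11 1.51]
```

View pics/w19.png

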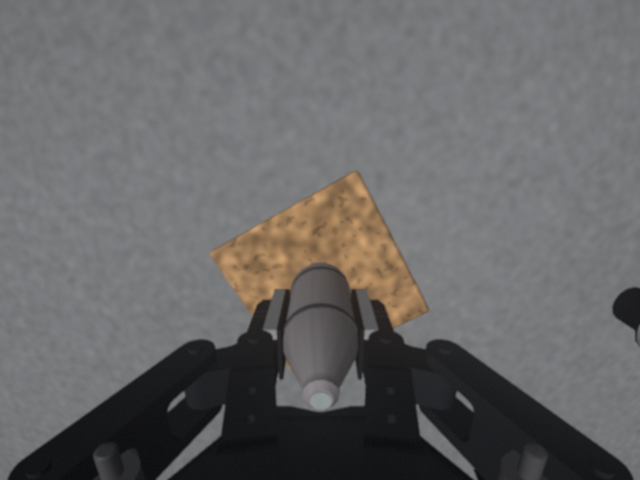

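Call:
carry_out --targets '[{"translation":[-1,0,0],"turn":[0,0,0],"grip":1},{"translation":[-3,0,0],"turn":[0,0,0],"grip":1},{"translation":[-5,0,0],"turn":[0,0,0],"grip":1},{"translation":[-8,0,0],"turn":[0,0,0],"grip":1},{"translation":[-10,0,0],"turn":[0,0,0],"grip":1},{"translation":[-11,0,0],"turn":[0,0,0],"grip":1},{"translation":[-11,0,0],"turn":[0,0,0],"grip":1}]'

```text
time: 29.15
position: [570.4, 273.1, 140.5]
tool_rot: [2.051, 0.331, -2.047]
ft_force: [-0.1, 0.0, -1.6]
grip_width: 0.332
```

```bash
python3 -c "
from h import *
print(delta([434,-270,140]))"
```

```text
[-1.000e-02  4.727e+01  3.002e+01]
```

Call:
carry_out --targets '[{"translation":[0,2,1.3],"turn":[0,0,0],"grip":1},{"translation":[0,5.5,3.5],"turn":[0,0,0],"grip":1},{"translation":[0,9,5.7],"turn":[0,0,0],"grip":1},{"translation":[0,12.5,7.9],"turn":[0,0,0],"grip":1},{"translation":[0,16,10.2],"turn":[0,0,0],"grip":1},{"translation":[0,19.5,12.4],"turn":[0,0,0],"grip":1},{"translation":[0,23,14.6],"turn":[0,0,0],"grip":1},{"translation":[0,26.5,16.8],"turn":[0,0,0],"grip":1}]'

```text
time: 29.95
position: [492.6, -32.6, 138.2]
tool_rot: [2.047, 0.332, -2.051]
ft_force: [0.7, 0.0, -1.3]
grip_width: 0.332
```

Call:
carry_out --targets '[{"translation":[0,3.5,2.2],"turn":[0,0,0],"grip":1},{"translation":[0,7,4.4],"turn":[0,0,0],"grip":1},{"translation":[0,10.5,6.7],"turn":[0,0,0],"grip":1},{"translation":[0,14,8.9],"turn":[0,0,0],"grip":1},{"translation":[0,17.5,11.1],"turn":[0,0,0],"grip":1},{"translation":[0,20,12.7],"turn":[0,0,0],"grip":1},{"translation":[0,20.8,13.2],"turn":[0,0,0],"grip":1},{"translation":[0,20.8,13.2],"turn":[0,0,0],"grip":1}]'

```text
time: 30.75
position: [433.4, -270.7, 138.3]
tool_rot: [2.049, 0.33, -2.052]
ft_force: [-0.0, -0.2, -2.4]
grip_width: 0.339
```

```bash
python3 look.py w20 holder_oblong:433.3:-270:1.32; python3 -c "
from h import *
print(delta([434,-270,30]))"
```

```text
30.75 [ 433.4 -270.7  138.3] [-0.  -0.2 -2.4] 28.991511161193458 [-0.79  0.41  1.55  0.    1.19  0.46]
holder_oblong 0.63 322.0 218.0 10436
  fit [ 433.42 -270.94    1.34] 0.878
[10.87  0.11  0.02]
```

View pics/w20.png

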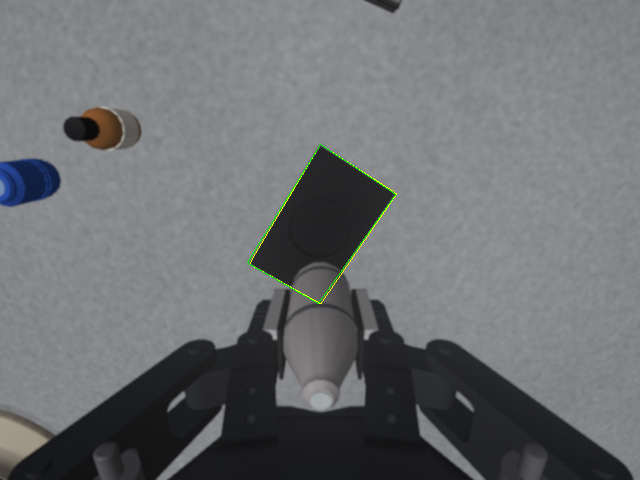

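Call:
carry_out --targets '[{"translation":[2,0,0],"turn":[0,0,0],"grip":1},{"translation":[5,0,0],"turn":[0,0,0],"grip":1},{"translation":[8,0,0],"turn":[0,0,0],"grip":1},{"translation":[9.6,0,0],"turn":[0,0,0],"grip":1},{"translation":[10.3,0,0],"turn":[0,0,0],"grip":1},{"translation":[10.5,0,0],"turn":[0,0,0],"grip":1},{"translation":[10.6,0,0],"turn":[0,0,0],"grip":1},{"translation":[10.6,0,0],"turn":[0,0,0],"grip":1}]'

```text
time: 31.65
position: [434.4, -270.3, 34.1]
tool_rot: [2.049, 0.329, -2.047]
ft_force: [0.1, 0.3, -1.2]
grip_width: 0.332
```

Call:
carry_out --targets '[{"translation":[0.1,0,0],"turn":[0,0,0],"grip":1},{"translation":[0.2,0,0],"turn":[0,0,0],"grip":1},{"translation":[0.25,0,0],"turn":[0,0,0],"grip":1},{"translation":[0.25,0,0],"turn":[0,0,0],"grip":1}]'

```text
time: 32.05
position: [433.9, -270.3, 30.8]
tool_rot: [2.049, 0.33, -2.049]
ft_force: [0.3, 0.3, -2.4]
grip_width: 0.33
```

Call:
carry_out --targets '[{"translation":[0.05,0,0],"turn":[0,0,0],"grip":1},{"translation":[0.1,0,0],"turn":[0,0,0],"grip":1},{"translation":[0.1,0,0],"turn":[0,0,0],"grip":1}]'

```text
time: 32.35
position: [434.0, -270.3, 30.0]
tool_rot: [2.049, 0.33, -2.049]
ft_force: [-0.7, 0.4, 1.2]
grip_width: 0.331
```

Call:
carry_out --targets '[{"translation":[0,0,0],"turn":[0,0,0],"grip":3.4},{"translation":[0,0,0],"turn":[0,0,0],"grip":4.2},{"translation":[0,0,0],"turn":[0,0,0],"grip":5.5},{"translation":[0,0,0],"turn":[0,0,0],"grip":8.5},{"translation":[0,0,0],"turn":[0,0,0],"grip":8.5},{"translation":[0,0,0],"turn":[0,0,0],"grip":8.5},{"translation":[0,0,0],"turn":[0,0,0],"grip":8.5}]'

```text
time: 33.05
position: [434.0, -270.3, 29.8]
tool_rot: [2.049, 0.33, -2.049]
ft_force: [0.8, -0.6, -1.1]
grip_width: 1.001
```

Call:
carry_out --targets '[{"translation":[-1,0,0],"turn":[0,0,0],"grip":8.5},{"translation":[-3,0,0],"turn":[0,0,0],"grip":8.5},{"translation":[-6,0,0],"turn":[0,0,0],"grip":8.5},{"translation":[-9,0,0],"turn":[0,0,0],"grip":8.5},{"translation":[-12,0,0],"turn":[0,0,0],"grip":8.5},{"translation":[-15,0,0],"turn":[0,0,0],"grip":8.5},{"translation":[-16,0,0],"turn":[0,0,0],"grip":8.5},{"translation":[-16,0,0],"turn":[0,0,0],"grip":8.5}]'

```text
time: 33.85
position: [434.2, -270.5, 191.1]
tool_rot: [2.049, 0.328, -2.046]
ft_force: [-0.3, 0.3, -0.1]
grip_width: 0.996
```

```bash
python3 look.py w21 obj_long:433.3:-270:0; python3 - <<'E'
from h import *
im=eyes.snapshot("scene");cv2.imwrite("pics/sc21.png",cv2.resize(im[190:340,130:480],None,fx=2.2,fy=2.2,interpolation=2)[:,:,::-1])
for c in("scene","side"):
    if c=="side": eyes.snapshot(c)
    for n,x,y in(("obj_short",607,-91),("obj_medium",464,68),("obj_long",433,-270),("oil_bottle",462,-94),("eyepiece",612,90),("slide_box",648,-256)):
        z=6 if n[1]=="b" else 0
        o=spotter.outline_of(c,n); q0=hullmask(n,x,y,z,0,c,None,None,1)>0
        o=[d for d in o if (d["mask"]&q0).any()]
        if not o: print(c,n,"none"); continue
        d=max(o,key=lambda d:(d["mask"]&q0).sum()/(d["mask"]|q0).sum())
        v,q=fit(n,{c:(d["mask"],None)},(x,y),z,n=="slide_box");print(c,n,v.round(1),round(q,2))
E
```

```text
33.85 [ 434.2 -270.5  191.1] [-0.3  0.3 -0.1] 85.05431475882304 [-0.79  0.35  1.47 -0.    1.32  0.46]
obj_long 0.8 320.0 225.0 1305
  fit [ 433.67 -271.13] 0.93
scene obj_short [605.2 -90.5] 0.89
scene obj_medium [462.9  69.3] 0.92
scene obj_long [ 431.7 -271.3] 0.87
scene oil_bottle [465.1 -93.1] 0.8
scene eyepiece [609.   90.1] 0.86
scene slide_box [ 648.  -255.9    3.1] 0.9
side obj_short [609.1 -90.9] 0.89
side obj_medium [466.9  68. ] 0.92
side obj_long none
side oil_bottle [464.  -96.4] 0.92
side eyepiece [613.1  89. ] 0.83
side slide_box [ 648.8 -257.3    3. ] 0.86
```

View pics/w21.png

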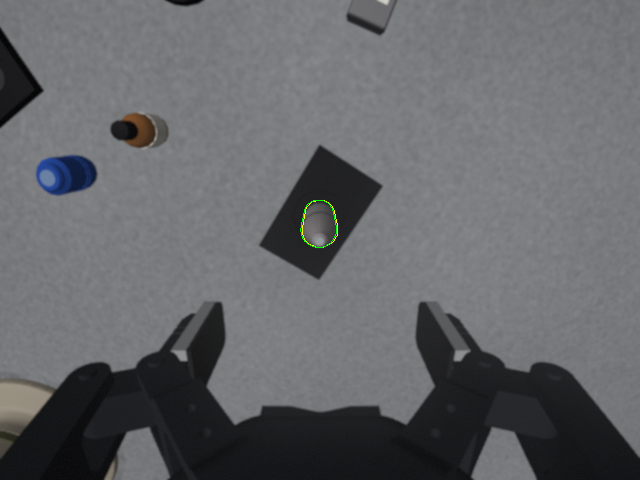

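View pics/sc21.png

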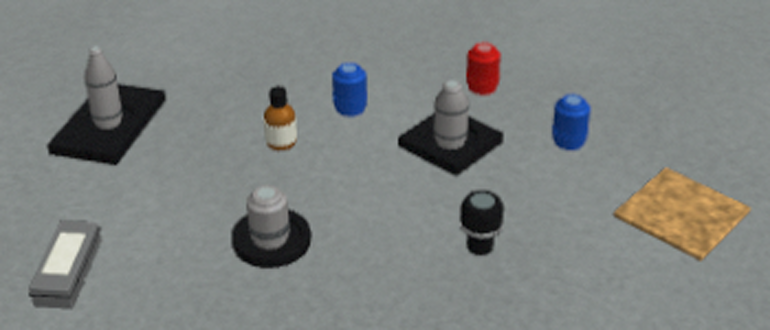

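All three stand upright in their wells, the bystanders are unmoved and the gripper is clear.

```bash
python3 -c "
from station import r
print(r.close_job())"
```

```text
the job is handed in; nothing more can be done
None
```

I moved the long objective to the cork pad and let it go there. Then I moved the short one into the round holder, the middle-length one into the square holder and the long one from the pad into the oblong holder. Each was lowered until the wrist force showed light contact before release, and the job was handed in after about 35 s of the 102 s allowed; no verdict was reported.

- **Final position:** the last fits of each camera put every objective within about 4 mm of its well centre, against the 13 mm allowed. The scene and wrist pictures show all three standing upright, with the open gripper about 160 mm above them.
- **Disagreements:** the scene and side cameras differed by up to 4 mm, about what their calibration and the networks allow. In the last check the side camera did not detect the long objective at all, so its place rests on the wrist and scene views.
- **Things to leave alone:** the oil bottle, eyepiece and slide box measured within 4 mm of where they started.

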